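Load the cleaning crate and open the push-and-turn bottle

TASK

Stand the tall round tin and the square bottle upright in the two empty cells of the wooden crate, one in each, setting them down without dropping them. Then, with the bottle standing in its cell, press its safety cap down, twist it anticlockwise until it is free, and lift it straight up off the neck, leaving bottle and tin in their cells. Finish while still holding the cap in the gripper, about 8 cm above the bottle's neck; leave everything else on the bench where it is.

Things in the scene. Friction and masses are not known exactly. Their poses are not given: they have to be found in the camera images.
- crate: open plywood crate fixed to the bench, 161 x 161 mm outside, 60 mm high, walls 5 mm, divided by a cross into 2 x 2 square cells, each 73 mm wide inside. Origin: centre of its underside; x and y run along its walls; cell centres at x, y = +-39 mm; cell floor at 5 mm
- pad_a: black rubber pad 66 x 66 x 3 mm, fixed on the floor of one of the two empty cells; origin at the centre of the cell floor, 5 mm above the bench (the pad's top is 3 mm higher); axes as the crate's
- pad_b: the same rubber pad in the other empty cell; origin at the centre of that cell's floor
- tin: tall closed plain metal tin, round, 58 mm in diameter (59 at the rims), 100 mm high, about 0.3 kg, standing on the bench; origin at the centre of its underside, z up
- bottle: white plastic bottle, square body 62 x 62 mm (foot tapering to 54 mm), 105 mm high, shoulder up to 115 mm, neck 31 mm thick, top at 137 mm, about 0.45 kg with cap. Origin: centre of its underside; x, y square to its sides. While the cap is locked the bottle can be carried by it (a few degrees of play). In a cell its square body stops it turning beyond some 10 degrees either way
- cap: round grey ribbed safety cap, 50 mm in diameter, 22 mm high. Origin: centre of its lower rim, 125 mm above the bottle's underside when closed, x along the bottle's x. Locked until pressed down; while kept 4 to 6 mm down it turns anticlockwise seen from above; once turned 40 to 80 degrees relative to the bottle (aim at 60, hard stop near 85) it lifts straight off
- cap_top (a point): centre of the cap's top, 147 mm above the bottle's underside when closed. The spring under the cap resists with 1.5 N at first and 1.5 N more per mm: 4 mm takes 7.5 N, 6 mm takes 10.5 N, hard stop at 7 mm (12 N)
- small_can: low aluminium can, 54 mm in diameter, 62 mm high, standing in an occupied cell; leave alone
- jar: low glass jar with metal lid, 52 mm in diameter, 68 mm high, standing in the other occupied cell; leave alone
- collar: dark steel ring 50 mm in diameter, 18 mm high, on the bench; leave alone
- vblock: steel V-block 45 x 70 mm, 42 mm high; leave alone
- file: flat file 200 mm long with 95 mm wooden handle, lying on the bench, 22 mm high; origin where handle meets blade; leave alone
- hammer: hammer lying on the bench left of the crate; leave alone
Things that resemble listed ones, but are neither listed nor needed, are in the scene too. What is shaped like the tin but black is not meant.

How it is judged (in metres and radians):
On the way, in this order (a step that is already met when the one before it is completed fails the run):
1. tin and bottle stand upright in the two empty cells, one in each (((horizontal distance between bottle and pad_a below 0.018 m and z of bottle in the frame of pad_a between -0.002 and 0.0075 m and angle between each of bottle, tin's own z axis and vertical below 0.1 rad and horizontal distance between tin and pad_b below 0.018 m and z of tin in the frame of pad_b between -0.002 and 0.0075 m) or (horizontal distance between bottle and pad_b below 0.018 m and z of bottle in the frame of pad_b between -0.002 and 0.0075 m and angle between each of bottle, tin's own z axis and vertical below 0.1 rad and horizontal distance between tin and pad_a below 0.018 m and z of tin in the frame of pad_a between -0.002 and 0.0075 m))), for 0.1 s.
2. the cap, still on the neck of the bottle in its cell, has been turned more than 32 degrees out of its lock (((horizontal distance between bottle and pad_a below 0.018 m and z of bottle in the frame of pad_a between -0.002 and 0.0075 m and angle between each of bottle, tin's own z axis and vertical below 0.1 rad and horizontal distance between tin and pad_b below 0.018 m and z of tin in the frame of pad_b between -0.002 and 0.0075 m) or (horizontal distance between bottle and pad_b below 0.018 m and z of bottle in the frame of pad_b between -0.002 and 0.0075 m and angle between each of bottle, tin's own z axis and vertical below 0.1 rad and horizontal distance between tin and pad_a below 0.018 m and z of tin in the frame of pad_a between -0.002 and 0.0075 m)) and angle between the x axis of cap and the x axis of bottle, either way round above 0.56 rad and z of cap in the frame of bottle below 0.131 m and horizontal distance between cap and bottle below 0.006 m), for 0.02 s.
At the end, for the whole second after the job is handed in: Tin and bottle stand upright (within 6 degrees) on the pads of the two formerly empty cells, one in each, at rest; the cap is gripped by the fingers, at rest, touching neither bottle nor tin, within 5 cm sideways of the bottle's axis and 4 to 15 cm higher than when it was closed (((horizontal distance between bottle and pad_a below 0.018 m and z of bottle in the frame of pad_a between -0.002 and 0.0075 m and angle between each of bottle, tin's own z axis and vertical below 0.1 rad and horizontal distance between tin and pad_b below 0.018 m and z of tin in the frame of pad_b between -0.002 and 0.0075 m) or (horizontal distance between bottle and pad_b below 0.018 m and z of bottle in the frame of pad_b between -0.002 and 0.0075 m and angle between each of bottle, tin's own z axis and vertical below 0.1 rad and horizontal distance between tin and pad_a below 0.018 m and z of tin in the frame of pad_a between -0.002 and 0.0075 m)) and z of cap in the frame of bottle between 0.165 and 0.275 m and horizontal distance between cap and bottle below 0.05 m and contact force between cap and the fingers above 1 N and contact force between cap and bottle below 0.05 N and contact force between cap and tin below 0.05 N and linear speed of each of cap, bottle, tin below 0.05 m/s); the arm keeps its last pose, push and grip.
It fails at once if tin or bottle dropped (moving faster than 0.5 m/s while not held) ((linear speed of tin above 0.5 m/s and contact force between tin and the fingers below 0.05 N) or (linear speed of bottle above 0.5 m/s and contact force between each of cap, bottle and the fingers below 0.05 N)).
It fails at once if tin or bottle tipped over (more than 45 degrees) (angle between any of tin, bottle's own z axis and vertical above 0.8 rad).
It fails at once if another thing on the bench or in the crate moved by more than 4 cm (distance of any of small_can, jar, collar, vblock, file, hammer from where it was at the start of the episode above 0.04 m).
It also fails if it takes over 58 s, if anything falls off the work surface, if the arm or the gripper's body presses on something with over 40 N, if the wrist force passes 120 N, or if a joint passes its speed limit or range.

ROBOT

A 6-joint arm with a two-finger parallel gripper is mounted at the origin on the work surface. World frame = base frame: x ahead of the robot, y to its left, z up, the work surface at z = 0. Lengths are in mm, angles in rad, forces in N, time in s.
With the tool pointing down it reaches from about 275 to 825 mm from the base axis. Payload 4.9 kg.
Tool frame: the origin (TCP) lies between the finger pads; the fingertips stand 8 mm ahead of it and the grasp point (between the pads) lies 11 mm behind it; z points along the fingers, y is the line along which they close (so a half turn about z gives the same grasp; the last joint's range is limited). The gripper opens to 85 mm and grips with 20 to 120 N. Pads are 22 mm wide; open, the fingers measure 114 mm over their backs; the gripper's body (76 mm by 85 mm) begins 54 mm behind the grasp point. The pads swing forward as they close: fully open they stand 13 mm farther back than shut.
Start: joints at [1.086, 0.326, -0.193, 1.052, 0, 1.437], TCP at [189.002, 516.524, 239.281] pointing down, gripper open.
Joint ranges: [-2.65, 2.65], [-0.97, 1.79], [-1.3, 1.35], [-1.93, 2.1], [-1.47, 1.37], [-3.14, 3.14]. Speed limits (rad/s): [2.57, 2.57, 3.14, 3.14, 3.14, 3.14].

INTERFACE

Orientations are given as a rotation vector (axis times angle).
In Python, from cell import arm gives the robot as it stands.
- The arm moves only by the tool arm_command, never from a script. Its argument "motion" is a list of rows, each an object with "fingers": the closure, from 0 (fully open) to 1 (shut); "xyz": the shift along the tool's x, y, z in mm, a list of three; "dr": the turn, a rotation vector about the tool's x, y, z in rad, a list of three. A call has 1 to 8 rows; each row shifts and turns the commanded pose from where the row before left it, along the tool's axes as they then stand; what a row does not reach is not made up. A row lasts 1/12 s, in which the tool goes at most 41.7 mm and 7.16 degrees, less where a joint would pass 70% of its speed; a pose out of reach is approached as far as the arm can. A call is refused whole if a number of a shift passes 41.7 or a number of a turn 0.125, either way. A call with a gripper value outside its range is refused whole. The fingers move at their own pace and stop on an object; "squeeze" is the grip in N (left out, the last holds). Time passes only in rows, so rows that do not move let the fingers close. It gives the time, the measured TCP pose, the force, the opening and the grip force at its end, in the units of the state.
- arm.state(): the state, without advancing time (a new reading comes with each control period).
- arm.camera(name): name is "scene" or "top" or "wrist"; returns the picture (400x640x3 uint8, blue, green, red); there is no depth.
- arm.camera_params(name): a dict with "K" (3x3 intrinsics, pixels), "rvec" (rotation vector, rad) and "tvec" (3), from world to camera coordinates, as OpenCV has them; the wrist camera has in their place "tool_from_camera" (4x4, takes a point from camera to tool coordinates, whose origin is the TCP and whose axes are the flange's). Camera axes: x right, y down, z forward; pixel columns grow to the right and rows downward; lengths in mm; the calibration is good to about 2 mm. A picture is of the moment at which its call begins: read the wrist's pose just before it. camera_params takes no time and is no camera call.
- arm.job_done(): hands the job in; it is judged then, once.
The state is a dict: "time_s": time; "joint_positions": joint angles; "qvel": joint speeds; "tau": joint torques, N m; "position": TCP position; "eef_rot": TCP orientation; "contact_force": force on the tool from outside, world axes, zero at the start; "ft_torque": the same for the moment, N m; "grip_width": finger opening in mm; "grasp_force": force on a finger pad.
Only numpy, scipy, OpenCV 4.12 (cv2) and the standard library are available. Lean on these libraries where they do the work, as an engineer would, in place of code of your own. Each camera call takes 0.05 s, during which the arm holds its last target. There are 200 camera calls.

## Working session

There is one attempt and no reset: what is moved stays moved. The work goes in short steps, Python scripts to look and compute and a tool call to move; the robot and the scene stay as the last step left them, time stands still between calls to the robot, and variables do not carry over. Pictures are saved under pics/ and viewed, at most 10 in all, crops included, and the job is handed in when it is done.

Besides the shell and the picture viewer there is one more tool, called by a JSON object that holds its "api" and its "payload", one argument or row to a line. arm_command: Moves the arm, as the interface text tells. Its arguments: {"type":"object","properties":{"motion":{"type":"array"},"squeeze":{"type":"number"}},"required":["motion"]}

```bash
mkdir -p pics; ls
cat > h.py <<'E'
import numpy as np, cv2, json
from cell import arm
from scipy.spatial.transform import Rotation as R
def params(n):
    p=arm.camera_params(n); K=np.array(p["K"],float)
    if n=="wrist":
        s=arm.state(); T=np.eye(4);T[:3,:3]=R.from_rotvec(s["eef_rot"]).as_matrix();T[:3,3]=s["position"]
        W=T@np.array(p["tool_from_camera"],float); return K,W[:3,:3],W[:3,3]
    Rm=R.from_rotvec(np.ravel(p["rvec"])).as_matrix(); t=np.ravel(p["tvec"])
    return K,Rm.T,-Rm.T@t
def ray(P,uv,z):
    K,Rw,c=P; d=Rw@np.linalg.inv(K)@np.array([uv[0],uv[1],1.]); return c+d*(z-c[2])/d[2]
def proj(P,X):
    K,Rw,c=P; q=K@(Rw.T@(np.array(X,float)-c)); return q[:2]/q[2]
E
python3 - <<'E'
from h import *
np.set_printoptions(precision=3,suppress=True)
for n in ("scene","top"):
    cv2.imwrite(f"pics/{n}0.png",arm.camera(n)); K,Rw,c=params(n); print(n,K.tolist(),c,Rw.tolist())
P=params("wrist");print(P); cv2.imwrite("pics/wrist0.png",arm.camera("wrist"))
print(arm.state())
E
```

```text
pics
scene [[476.698366495999, 0.0, 320.16385846720647], [0.0, 476.698366495999, 198.57471526733954], [0.0, 0.0, 1.0]] [ 994.533  606.585 1072.64 ] [[-0.8080749796246346, 0.4717832985320559, -0.3527539461591608], [0.5888805363630539, 0.6625220042714149, -0.46290853065044046], [0.015314737915125859, -0.5817947344918145, -0.8131914569891833]]
top [[473.3950275157013, 0.0, 323.0595158480785], [0.0, 473.3950275157013, 192.9245491440175], [0.0, 0.0, 1.0]] [ 344.424   73.149 1610.516] [[-0.02426332285094104, -0.9853745811535787, 0.16866601904545053], [-0.9996744389823734, 0.022582608706695793, -0.011876103286740769], [0.007893491591689297, -0.1688992616929084, -0.9856017107280619]]
(array([[293.518,   0.   , 323.392],
       [  0.   , 293.518, 197.085],
       [  0.   ,   0.   ,   1.   ]]), array([[ 0.344,  0.905,  0.25 ],
       [ 0.939, -0.332, -0.093],
       [-0.001,  0.266, -0.964]]), array([125.283, 539.745, 373.118]))
{'time_s': 0.15, 'joint_positions': array([ 1.086,  0.327, -0.193,  1.052, -0.   ,  1.437]), 'qvel': array([ 0.001, -0.001,  0.003,  0.   ,  0.001, -0.002]), 'tau': array([  0.002, -44.37 ,  26.266,   0.01 ,  -0.   ,  -0.   ]), 'position': array([188.811, 516.131, 238.693]), 'eef_rot': array([-0.548, -3.093,  0.002]), 'contact_force': array([0.588, 0.248, 0.231]), 'ft_torque': array([-0.027,  0.037, -0.009]), 'grasp_force': 0.0, 'grip_width': 85.51969786270237}
```

View pics/scene0.png

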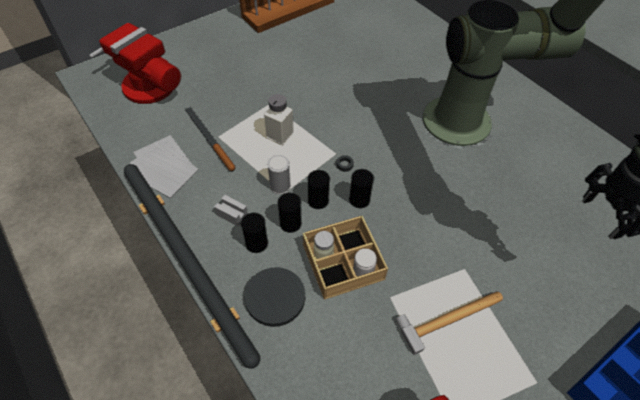

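View pics/top0.png

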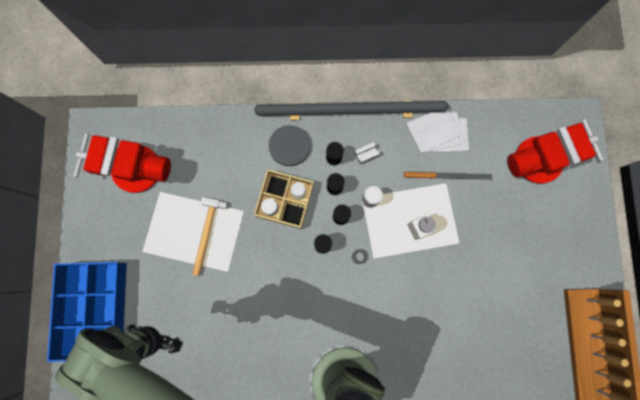

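The scene picture shows the crate at (345,256) with its empty cells at (355,240) and (333,274), the tin at (278,173), the capped bottle at (278,120), and four black decoys between them. In the top picture the crate is at (284,199), the tin at (373,196) and the bottle's cap at (427,224). I'll magnify both.

Run:
```python
from h import *
t=cv2.imread("pics/top0.png")[140:270,240:460]; s=cv2.imread("pics/scene0.png")[90:310,200:400]
cv2.imwrite("pics/topc.png",cv2.resize(t,None,fx=3.6,fy=3.6,interpolation=cv2.INTER_CUBIC))
T=cv2.imread("pics/top0.png"); h=cv2.cvtColor(T,cv2.COLOR_BGR2HSV)
P=params("top")
# crate: wood hue mask
m=((h[...,0]>10)&(h[...,0]<30)&(h[...,1]>70)&(h[...,2]>70)).astype(np.uint8); m[:, :245]=0; m[:,325:]=0; m[:160]=0; m[240:]=0
c=np.argwhere(m)[:,::-1].astype(np.float32)
W=np.array([ray(P,p,60)[:2] for p in c],np.float32)
r=cv2.minAreaRect(W); print("crate top plane",r, len(c))
```

```text
crate top plane ((594.7076416015625, 185.01014709472656), (162.17169189453125, 161.71548461914062), 73.3955078125) 1327
```

View pics/topc.png

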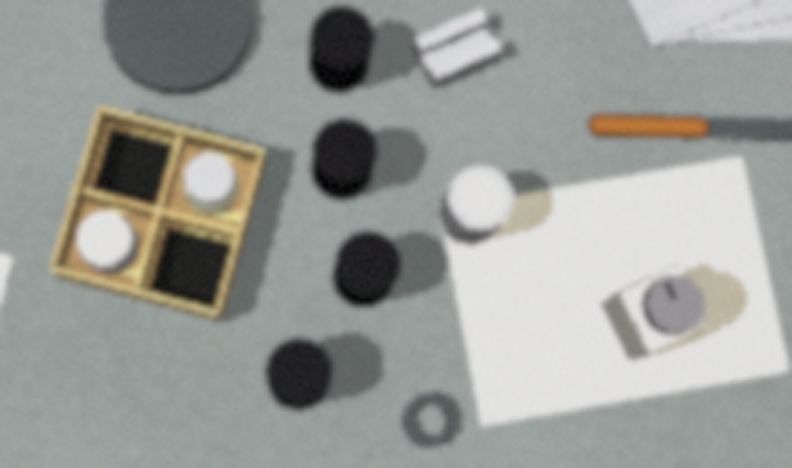

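Crate fits well (162×162 mm found, 161 expected); the empty cells are its far-left and near-right ones. Next I measure the tin, the cap and the bottle's yaw from both views.

Run:
```python
from h import *
np.set_printoptions(precision=1,suppress=True)
Pt,Ps=params("top"),params("scene")
s=cv2.imread("pics/scene0.png"); t=cv2.imread("pics/top0.png")
a=cv2.resize(s[85:195,255:310],None,fx=5.4,fy=5.4,interpolation=cv2.INTER_CUBIC); b=cv2.resize(t[205:250,405:455],None,fx=9,fy=9,interpolation=cv2.INTER_CUBIC)
c=np.zeros((max(a.shape[0],b.shape[0]),a.shape[1]+b.shape[1],3),np.uint8); c[:a.shape[0],:a.shape[1]]=a; c[:b.shape[0],a.shape[1]:]=b
cv2.imwrite("pics/sb.png",c); print(c.shape,a.shape)
# cap in top: darker bluish-gray disc
h=cv2.cvtColor(t,cv2.COLOR_BGR2HSV); sub=t[205:250,405:455].astype(int)
m=((h[...,2]<165)&(t[...,0].astype(int)-t[...,1]>3)).astype(np.uint8); m[:205]=0;m[250:]=0;m[:,:405]=0;m[:,455:]=0
n,l,st,ce=cv2.connectedComponentsWithStats(m); i=1+st[1:,4].argmax(); print("cap",st[i],ce[i],ray(Pt,ce[i],147))
print("predicted scene tin top guess",[proj(Ps,ray(Pt,(240+480/3.6,140+199/3.6),100))],ray(Pt,(240+480/3.6,140+199/3.6),100), proj(Ps,ray(Pt,ce[i],147)))
```

```text
(594, 747, 3) (594, 297, 3)
cap [420 217  14  15 133] [426.7 224.3] [ 488.7 -264.1  147. ]
predicted scene tin top guess [array([278.8, 161.8])] [ 591.5 -107.6  100. ] [277.9  99.6]
```

View pics/sb.png

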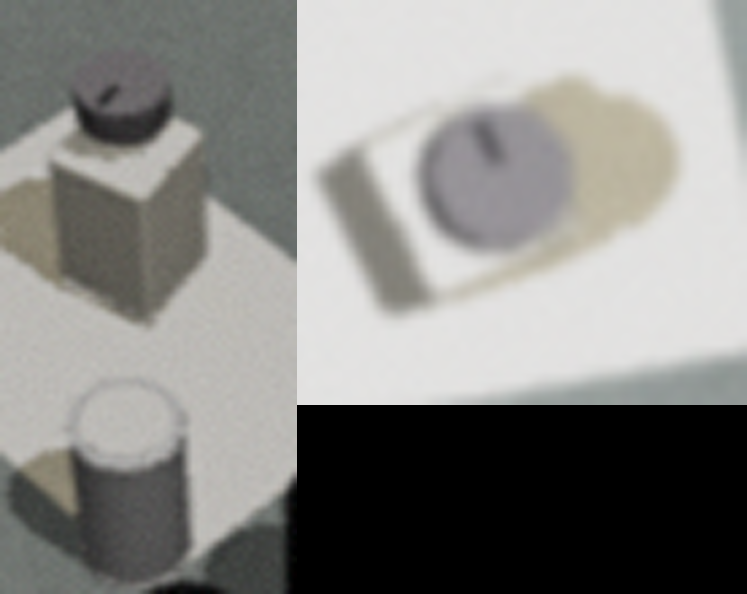

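The left panel shows the cap top at (122,85), the shoulder corners at (52,160), (138,200) and (203,133), and the tin's top ellipse at (127,425). The right panel shows the shaded side face of the bottle, upper edge (365,148)–(432,303).

Run:
```python
from h import *
np.set_printoptions(precision=1,suppress=True)
Pt,Ps=params("top"),params("scene")
S=lambda x,y:(x/5.4+255-.4,y/5.4+85-.4); T=lambda x,y:((x-297)/9+405-.45,y/9+205-.45)
f=lambda P,p,z:ray(P,p,z)[:2]
print("tin scene",f(Ps,S(127,425),100),"top",f(Pt,(373.0,194.9),100))
print("cap scene",f(Ps,S(122,85),147),"top",f(Pt,T(495,176),147))
ang=lambda a,b:(np.degrees(np.arctan2(*(b-a)[::-1])),np.linalg.norm(b-a))
a,b=f(Pt,T(365,148),105),f(Pt,T(432,303),105); print("top edge",a,b,ang(a,b))
l,c,r=[f(Ps,S(*q),105) for q in ((52,160),(138,200),(203,133))]; print("scene",l,c,r,ang(l,c),ang(c,r),"ctr",(l+r)/2)
C=[f(Ps,q,60) for q in ((304,234.5),(362,218),(386.5,273),(325,298.5))]; print("crate scene approx",np.array(C),np.mean(C,0))
# crate in scene by mask
s=cv2.imread("pics/scene0.png");h=cv2.cvtColor(s,cv2.COLOR_BGR2HSV)
m=((h[...,0]>10)&(h[...,0]<30)&(h[...,1]>70)&(h[...,2]>110)).astype(np.uint8);m[:210]=0;m[305:]=0;m[:,:295]=0;m[:,395:]=0
W=np.array([f(Ps,p,60) for p in np.argwhere(m)[:,::-1]],np.float32);print(cv2.minAreaRect(W))
```

```text
tin scene [ 595.7 -104.3] top [ 592.7 -106.6]
cap scene [ 492.  -262.9] top [ 489.2 -263.6]
top edge [ 504.5 -227.6] [ 449.  -248.2] (np.float64(-159.6209211377539), np.float64(59.20515386715775))
scene [ 530.6 -275.7] [ 509.7 -225. ] [ 454.1 -246.6] (np.float64(112.42459699171174), np.float64(54.83313094862473)) (np.float64(-158.76970645443012), np.float64(59.58086164611417)) ctr [ 492.3 -261.1]
crate scene approx [[652.3  95.3]
 [504.4 140.9]
 [554.9 295. ]
 [710.7 262.1]] [605.6 198.3]
((604.3714599609375, 198.077880859375), (184.220703125, 166.22323608398438), 73.34249877929688)
```

{"api": "arm_command", "payload": {
  "motion": [
    {"fingers": 0, "xyz": [-29, -11, -4], "dr": [0, 0, 0]},
    {"fingers": 0, "xyz": [-29, -11, -4], "dr": [0, 0, 0]},
    {"fingers": 0, "xyz": [-29, -11, -4], "dr": [0, 0, 0]},
    {"fingers": 0, "xyz": [-29, -11, -4], "dr": [0, 0, 0]},
    {"fingers": 0, "xyz": [-29, -11, -4], "dr": [0, 0, 0]},
    {"fingers": 0, "xyz": [-29, -11, -4], "dr": [0, 0, 0]},
    {"fingers": 0, "xyz": [-29, -11, -4], "dr": [0, 0, 0]},
    {"fingers": 0, "xyz": [-29, -11, -4], "dr": [0, 0, 0]}
  ]
}}

```text
time_s: 0.82
position: [377.4, 352.9, 271.3]
eef_rot: [-0.548, -3.093, 0.0]
contact_force: [0.6, -0.1, -0.2]
grip_width: 85.5
grasp_force: 0.0
```

{"api": "arm_command", "payload": {
  "motion": [
    {"fingers": 0, "xyz": [-29, -11, -4], "dr": [0, 0, 0]},
    {"fingers": 0, "xyz": [-29, -11, -4], "dr": [0, 0, 0]},
    {"fingers": 0, "xyz": [-29, -11, -4], "dr": [0, 0, 0]},
    {"fingers": 0, "xyz": [-29, -11, -4], "dr": [0, 0, 0]},
    {"fingers": 0, "xyz": [-29, -11, -4], "dr": [0, 0, 0]},
    {"fingers": 0, "xyz": [-29, -11, -4], "dr": [0, 0, 0]},
    {"fingers": 0, "xyz": [0, 0, 0], "dr": [0, 0, 0]},
    {"fingers": 0, "xyz": [0, 0, 0], "dr": [0, 0, 0]}
  ]
}}

```text
time_s: 1.48
position: [518.2, 231.3, 294.8]
eef_rot: [-0.552, -3.092, 0.0]
contact_force: [0.2, -0.3, -0.1]
grip_width: 85.6
grasp_force: 0.0
```

```bash
cat >> h.py <<'E'
def to(x,y,z):
    s=arm.state(); d=np.array([x,y,z])-s["position"]; M=R.from_rotvec(s["eef_rot"]).as_matrix()
    print("tool shift to",(x,y,z),":",np.round(M.T@d,1),"tilt",np.round(M[:,2],3),"yaw_y",np.degrees(np.arctan2(M[1,1],M[0,1])).round(1),"j6",s["joint_positions"][5].round(2))
E
python3 - <<'E'
from h import *
np.set_printoptions(precision=1,suppress=True)
P=params("wrist"); w=arm.camera("wrist"); cv2.imwrite("pics/w1.png",w)
h=cv2.cvtColor(w,cv2.COLOR_BGR2HSV)
m=((h[...,0]>10)&(h[...,0]<30)&(h[...,1]>60)&(h[...,2]>60)).astype(np.uint8)
n,l,st,ce=cv2.connectedComponentsWithStats(m); i=1+st[1:,4].argmax(); print(st[i])
W=np.array([ray(P,p,60)[:2] for p in np.argwhere(l==i)[:,::-1]],np.float32); print(cv2.minAreaRect(W))
for q in ((595,185,60),(594,-105,100)): print(proj(P,q))
E
```

```text
[ 248  168  126  121 7640]
((591.02392578125, 189.80189514160156), (159.3977508544922, 167.10899353027344), 73.41896057128906)
[310.8 235.5]
[103.1 318. ]
```

View pics/w1.png

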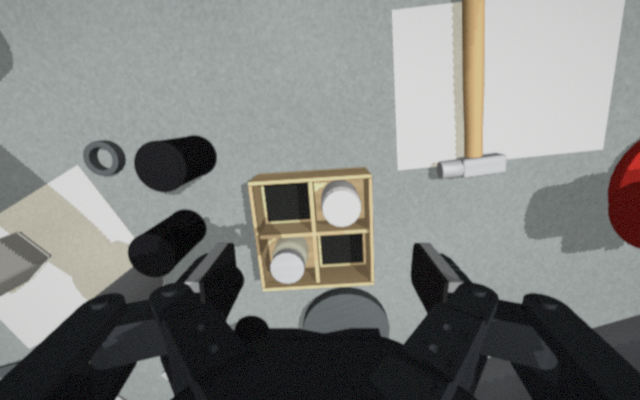

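The wrist picture shows the crate's rim corners at about (249,184), (371,177), (373,284) and (263,290), with the outer near wall above the rim inflating the mask.

Run:
```python
from h import *
np.set_printoptions(precision=1,suppress=True)
P=params("wrist")
C=np.array([ray(P,q,60)[:2] for q in ((249,183.5),(371,177.5),(373,284.5),(263,290))]);print(C,C.mean(0),[np.linalg.norm(C[i]-C[i-1]) for i in range(4)])
w=cv2.imread("pics/w1.png").max(2)
for (x0,y0,x1,y1) in ((262,185,312,222),(318,233,368,266)):
    m=np.argwhere(w[y0:y1,x0:x1]<40)[:,::-1]+[x0,y0]; print(m.min(0),m.max(0),len(m),cv2.minAreaRect(np.array([ray(P,q,8)[:2] for q in m],np.float32)))
T=params("top"); t=cv2.imread("pics/top0.png").max(2)
for (x,y) in ((277,185),(293,213)):
    m=np.argwhere(t[y-12:y+13,x-12:x+13]<40)[:,::-1]+[x-12,y-12]; print(cv2.minAreaRect(np.array([ray(T,q,8)[:2] for q in m],np.float32)))
to(594,-105.5,225)
```

```text
[[499.  136.8]
 [545.8 286.8]
 [694.4 242.1]
 [648.6  91.9]] [596.9 189.4] [np.float64(156.21360820752938), np.float64(157.07448272668017), np.float64(155.20574805574051), np.float64(157.1068128233134)]
[266 185] [308 219] 403 ((550.5967407226562, 162.32913208007812), (60.0633430480957, 51.58870315551758), 72.88522338867188)
[323 235] [361 261] 342 ((650.8062133789062, 214.00155639648438), (59.551841735839844, 44.34579086303711), 71.73182678222656)
((647.0021362304688, 213.78977966308594), (51.70028305053711, 50.70750427246094), 73.974853515625)
((548.9917602539062, 160.61474609375), (53.95997619628906, 53.12532043457031), 74.59547424316406)
tool shift to (594, -105.5, 225) : [-188.6 -290.3   69.6] tilt [-0.  0. -1.] yaw_y 69.8 j6 0.64
```

{"api": "arm_command", "payload": {
  "motion": [
    {"fingers": 0, "xyz": [-17, -26.5, 6], "dr": [0, 0, 0]},
    {"fingers": 0, "xyz": [-17, -26.5, 6], "dr": [0, 0, 0]},
    {"fingers": 0, "xyz": [-17, -26.5, 6], "dr": [0, 0, 0]},
    {"fingers": 0, "xyz": [-17, -26.5, 6], "dr": [0, 0, 0]},
    {"fingers": 0, "xyz": [-17, -26.5, 6], "dr": [0, 0, 0]},
    {"fingers": 0, "xyz": [-17, -26.5, 6], "dr": [0, 0, 0]},
    {"fingers": 0, "xyz": [-17, -26.5, 6], "dr": [0, 0, 0]},
    {"fingers": 0, "xyz": [-17, -26.5, 6], "dr": [0, 0, 0]}
  ]
}}

```text
time_s: 2.2
position: [571.5, -13.2, 246.9]
eef_rot: [-0.545, -3.093, -0.001]
contact_force: [1.2, 0.5, -0.1]
grip_width: 85.1
grasp_force: 0.0
```

{"api": "arm_command", "payload": {
  "motion": [
    {"fingers": 0, "xyz": [-17, -26.5, 6], "dr": [0, 0, 0]},
    {"fingers": 0, "xyz": [-17, -26.5, 6], "dr": [0, 0, 0]},
    {"fingers": 0, "xyz": [-18.6, -25.3, 9.6], "dr": [0, 0, 0]},
    {"fingers": 0, "xyz": [0, 0, 0], "dr": [0, 0, 0]},
    {"fingers": 0, "xyz": [0, 0, 0], "dr": [0, 0, 0]},
    {"fingers": 0, "xyz": [0, 0, 0], "dr": [0, 0, 0]}
  ]
}}

```text
time_s: 2.7
position: [594.1, -103.5, 225.5]
eef_rot: [-0.546, -3.093, -0.001]
contact_force: [-0.5, -0.4, -0.1]
grip_width: 85.4
grasp_force: 0.0
```

Run:
```python
from h import *
np.set_printoptions(precision=1,suppress=True)
P=params("wrist"); w=arm.camera("wrist"); cv2.imwrite("pics/w2.png",w)
print(arm.state()["position"],proj(P,(594,-105.5,100)),proj(P,(594,-105.5,0)))
```

```text
[ 594.3 -103.3  225.8] [321.  193.5] [321.5 173.2]
```

View pics/w2.png

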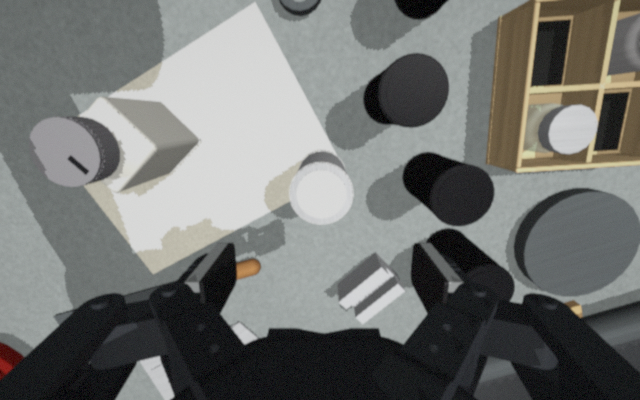

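The tin's top centre is at (321,194), exactly where predicted; the cap top is at about (67,152). I check the cap and the decoy clearances before descending.

Run:
```python
from h import *
np.set_printoptions(precision=1,suppress=True)
P=params("wrist"); T=params("top")
print("cap",ray(P,(67,152),147))
for q in ((412,90),(458,193),(482,283)): print("decoy w",ray(P,q,100))
for q in ((342,40),(345,152),(369,262),(299,370)): print("decoy top",ray(T,(q[0]/3.6+240,q[1]/3.6+140),100))
print("vblock",ray(P,(370,290),42))
to(594,-105.5,75)
```

```text
cap [ 490.8 -262.6  147. ]
decoy w [536.4  -3.  100. ]
decoy w [637.   12.9 100. ]
decoy w [736.6  14.3 100. ]
decoy top [741.5  12.3 100. ]
decoy top [637.3  12.6 100. ]
decoy top [536.7  -6.  100. ]
decoy top [442.1  58.9 100. ]
vblock [744.7 -96.6  42. ]
tool shift to (594, -105.5, 75) : [ -0.6  -2.2 150.8] tilt [-0.  0. -1.] yaw_y 70.0 j6 0.05
```

{"api": "arm_command", "payload": {
  "motion": [
    {"fingers": 0, "xyz": [-0.6, -2.2, 22], "dr": [0, 0, 0]},
    {"fingers": 0, "xyz": [0, 0, 28], "dr": [0, 0, 0]},
    {"fingers": 0, "xyz": [0, 0, 28], "dr": [0, 0, 0]},
    {"fingers": 0, "xyz": [0, 0, 28], "dr": [0, 0, 0]},
    {"fingers": 0, "xyz": [0, 0, 25], "dr": [0, 0, 0]},
    {"fingers": 0, "xyz": [0, 0, 15], "dr": [0, 0, 0]},
    {"fingers": 0, "xyz": [0, 0, 5], "dr": [0, 0, 0]},
    {"fingers": 0, "xyz": [0, 0, 0], "dr": [0, 0, 0]}
  ]
}}

```text
time_s: 3.42
position: [593.6, -105.6, 73.9]
eef_rot: [-0.545, -3.092, -0.001]
contact_force: [0.1, 0.3, 0.9]
grip_width: 85.3
grasp_force: 0.0
```

{"api": "arm_command", "payload": {
  "motion": [
    {"fingers": 1, "xyz": [0, 0, 0], "dr": [0, 0, 0]},
    {"fingers": 1, "xyz": [0, 0, 0], "dr": [0, 0, 0]},
    {"fingers": 1, "xyz": [0, 0, 0], "dr": [0, 0, 0]},
    {"fingers": 1, "xyz": [0, 0, 0], "dr": [0, 0, 0]},
    {"fingers": 1, "xyz": [0, 0, 0], "dr": [0, 0, 0]},
    {"fingers": 1, "xyz": [0, 0, 0], "dr": [0, 0, 0]},
    {"fingers": 1, "xyz": [0, 0, 0], "dr": [0, 0, 0]},
    {"fingers": 1, "xyz": [0, 0, 0], "dr": [0, 0, 0]}
  ],
  "squeeze": 50
}}

```text
time_s: 4.08
position: [596.0, -107.3, 76.8]
eef_rot: [0.547, 3.09, 0.001]
contact_force: [-1.0, 2.5, 5.7]
grip_width: 56.8
grasp_force: 53.1
```

{"api": "arm_command", "payload": {
  "motion": [
    {"fingers": 1, "xyz": [0, 0, -5], "dr": [0, 0, 0]},
    {"fingers": 1, "xyz": [0, 0, -15], "dr": [0, 0, 0]},
    {"fingers": 1, "xyz": [0, 0, -25], "dr": [0, 0, 0]},
    {"fingers": 1, "xyz": [0, 0, -28], "dr": [0, 0, 0]},
    {"fingers": 1, "xyz": [0, 0, -28], "dr": [0, 0, 0]},
    {"fingers": 1, "xyz": [0, 0, -25], "dr": [0, 0, 0]},
    {"fingers": 1, "xyz": [0, 0, -14], "dr": [0, 0, 0]},
    {"fingers": 1, "xyz": [0, 0, 0], "dr": [0, 0, 0]}
  ]
}}

```text
time_s: 4.75
position: [596.4, -108.1, 218.9]
eef_rot: [0.547, 3.087, -0.002]
contact_force: [0.2, 0.3, -2.1]
grip_width: 56.3
grasp_force: 54.0
```

Run:
```python
from h import *
s=arm.state(); print(s["position"],s["contact_force"],s["grasp_force"],s["grip_width"]); to(644.5,213,215)
```

```text
[ 596.39419398 -108.06763988  218.89396608] [ 0.15705817  0.33561894 -2.06676895] 54.00819540023804 56.28255501329004
tool shift to (644.5, 213, 215) : [ 65.2 318.    3.5] tilt [ 0.006 -0.002 -1.   ] yaw_y 69.9 j6 0.05
```

{"api": "arm_command", "payload": {
  "motion": [
    {"fingers": 1, "xyz": [3, 12, 0], "dr": [0, 0, 0]},
    {"fingers": 1, "xyz": [5, 24, 0], "dr": [0, 0, 0]},
    {"fingers": 1, "xyz": [6, 30, 0], "dr": [0, 0, 0]},
    {"fingers": 1, "xyz": [6, 30, 0], "dr": [0, 0, 0]},
    {"fingers": 1, "xyz": [6, 30, 0], "dr": [0, 0, 0]},
    {"fingers": 1, "xyz": [6, 30, 0], "dr": [0, 0, 0]},
    {"fingers": 1, "xyz": [6, 30, 0], "dr": [0, 0, 0]},
    {"fingers": 1, "xyz": [6, 30, 0], "dr": [0, 0, 0]}
  ]
}}

```text
time_s: 5.42
position: [625.9, 112.9, 212.3]
eef_rot: [-0.547, -3.09, 0.001]
contact_force: [0.3, 0.3, -3.8]
grip_width: 56.7
grasp_force: 54.2
```

{"api": "arm_command", "payload": {
  "motion": [
    {"fingers": 1, "xyz": [6, 30, 0], "dr": [0, 0, 0]},
    {"fingers": 1, "xyz": [6, 30, 0], "dr": [0, 0, 0]},
    {"fingers": 1, "xyz": [5, 24, 0], "dr": [0, 0, 0]},
    {"fingers": 1, "xyz": [4, 18, 0], "dr": [0, 0, 0]},
    {"fingers": 1, "xyz": [0, 0, 0], "dr": [0, 0, 0]},
    {"fingers": 1, "xyz": [0, 0, 0], "dr": [0, 0, 0]},
    {"fingers": 1, "xyz": [0, 0, 0], "dr": [0, 0, 0]}
  ]
}}

```text
time_s: 6.0
position: [641.5, 213.5, 212.8]
eef_rot: [-0.547, -3.091, 0.003]
contact_force: [-0.3, -0.8, -2.3]
grip_width: 56.5
grasp_force: 54.4
```

Run:
```python
from h import *
np.set_printoptions(precision=1,suppress=True)
P=params("wrist"); w=arm.camera("wrist"); to(644.5,213,215)
cv2.imwrite("pics/w3.png",w)
# crate corners as predicted for two centre hypotheses
e1=np.array([.958,-.286]);e2=np.array([.286,.958])
for a,b in ((-1,-1),(-1,1),(1,1),(1,-1)):
    q=np.array([596,187])+80.5*(a*e1+b*e2); print(proj(P,(*q,60)))
```

```text
tool shift to (644.5, 213, 215) : [-2.4  0.9 -1.7] tilt [-0. -0. -1.] yaw_y 69.9 j6 0.56
[184.9  69.2]
[362.2  57.3]
[366.3 225.3]
[213.2 234. ]
```

View pics/w3.png

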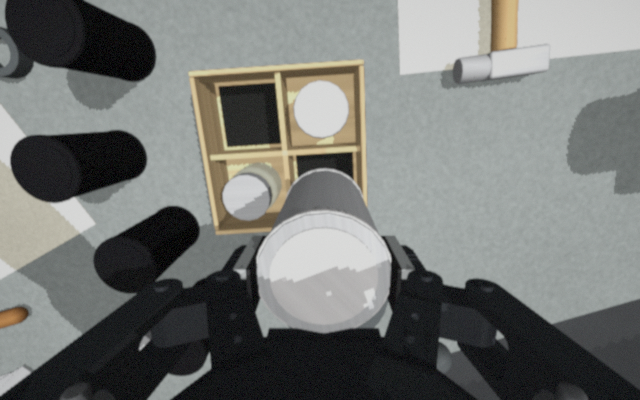

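The rim corners at (191,75), (362,62) and (216,233) put the crate 2–3 mm further in x and y, so I take its centre as (597,188). The tin hangs straight, above and behind its cell at (325,165).

{"api": "arm_command", "payload": {
  "motion": [
    {"fingers": 1, "xyz": [-4, 2.5, 0], "dr": [0, 0, 0]},
    {"fingers": 1, "xyz": [0, 0, 15], "dr": [0, 0, 0]},
    {"fingers": 1, "xyz": [0, 0, 22], "dr": [0, 0, 0]},
    {"fingers": 1, "xyz": [0, 0, 20], "dr": [0, 0, 0]},
    {"fingers": 1, "xyz": [0, 0, 15], "dr": [0, 0, 0]},
    {"fingers": 1, "xyz": [0, 0, 8], "dr": [0, 0, 0]},
    {"fingers": 1, "xyz": [0, 0, 8], "dr": [0, 0, 0]},
    {"fingers": 1, "xyz": [0, 0, 0], "dr": [0, 0, 0]}
  ]
}}

```text
time_s: 6.72
position: [646.9, 213.9, 125.3]
eef_rot: [-0.549, -3.091, 0.001]
contact_force: [-0.7, -0.4, -1.9]
grip_width: 56.6
grasp_force: 54.4
```

Run:
```python
from h import *
to(646.5,214,85); print(arm.state()["contact_force"],arm.state()["ft_torque"])
```

```text
tool shift to (646.5, 214, 85) : [ 0.3  0.  40.3] tilt [-0.002 -0.    -1.   ] yaw_y 69.8 j6 0.56
[-0.65360756 -0.41791943 -1.94402148] [ 0.03424846  0.05343486 -0.01653064]
```

Tin bottom is already below the rim with no side force; lowering on.

{"api": "arm_command", "payload": {
  "motion": [
    {"fingers": 1, "xyz": [0, 0, 10], "dr": [0, 0, 0]},
    {"fingers": 1, "xyz": [0, 0, 10], "dr": [0, 0, 0]},
    {"fingers": 1, "xyz": [0, 0, 8], "dr": [0, 0, 0]},
    {"fingers": 1, "xyz": [0, 0, 5], "dr": [0, 0, 0]},
    {"fingers": 1, "xyz": [0, 0, 3], "dr": [0, 0, 0]},
    {"fingers": 1, "xyz": [0, 0, 1], "dr": [0, 0, 0]},
    {"fingers": 1, "xyz": [0, 0, 0], "dr": [0, 0, 0]}
  ]
}}

```text
time_s: 7.3
position: [647.3, 214.7, 89.5]
eef_rot: [-0.548, -3.093, 0.0]
contact_force: [0.3, 0.3, -3.6]
grip_width: 56.3
grasp_force: 54.4
```

{"api": "arm_command", "payload": {
  "motion": [
    {"fingers": 1, "xyz": [0, 0, 1], "dr": [0, 0, 0]},
    {"fingers": 1, "xyz": [0, 0, 1], "dr": [0, 0, 0]},
    {"fingers": 1, "xyz": [0, 0, 1], "dr": [0, 0, 0]},
    {"fingers": 1, "xyz": [0, 0, 1], "dr": [0, 0, 0]},
    {"fingers": 1, "xyz": [0, 0, 0], "dr": [0, 0, 0]}
  ]
}}

```text
time_s: 7.72
position: [647.3, 214.6, 85.6]
eef_rot: [-0.548, -3.093, 0.0]
contact_force: [0.0, 0.6, -2.9]
grip_width: 56.6
grasp_force: 54.4
```

{"api": "arm_command", "payload": {
  "motion": [
    {"fingers": 1, "xyz": [0, 0, 1], "dr": [0, 0, 0]},
    {"fingers": 1, "xyz": [0, 0, 0], "dr": [0, 0, 0]},
    {"fingers": 1, "xyz": [0, 0, 1], "dr": [0, 0, 0]},
    {"fingers": 1, "xyz": [0, 0, 0], "dr": [0, 0, 0]}
  ]
}}

```text
time_s: 8.05
position: [647.6, 214.7, 84.8]
eef_rot: [0.548, 3.092, 0.0]
contact_force: [-1.7, 0.0, 4.1]
grip_width: 56.6
grasp_force: 55.2
```

{"api": "arm_command", "payload": {
  "motion": [
    {"fingers": 0.5, "xyz": [0, 0, 0], "dr": [0, 0, 0]},
    {"fingers": 0, "xyz": [0, 0, 0], "dr": [0, 0, 0]},
    {"fingers": 0, "xyz": [0, 0, 0], "dr": [0, 0, 0]},
    {"fingers": 0, "xyz": [0, 0, 0], "dr": [0, 0, 0]},
    {"fingers": 0, "xyz": [0, 0, 0], "dr": [0, 0, 0]},
    {"fingers": 0, "xyz": [0, 0, 0], "dr": [0, 0, 0]}
  ]
}}

```text
time_s: 8.55
position: [647.4, 214.6, 83.5]
eef_rot: [-0.548, -3.093, -0.0]
contact_force: [0.2, 0.4, 0.7]
grip_width: 85.3
grasp_force: 0.0
```

{"api": "arm_command", "payload": {
  "motion": [
    {"fingers": 0, "xyz": [0, 0, -8], "dr": [0, 0, 0]},
    {"fingers": 0, "xyz": [0, 0, -15], "dr": [0, 0, 0]},
    {"fingers": 0, "xyz": [0, 0, -25], "dr": [0, 0, 0]},
    {"fingers": 0, "xyz": [0, 0, -30], "dr": [0, 0, 0]},
    {"fingers": 0, "xyz": [0, 0, -30], "dr": [0, 0, 0]},
    {"fingers": 0, "xyz": [0, 0, -30], "dr": [0, 0, 0]},
    {"fingers": 0, "xyz": [0, 0, -20], "dr": [0, 0, 0]},
    {"fingers": 0, "xyz": [0, 0, 0], "dr": [0, 0, 0]}
  ]
}}

```text
time_s: 9.22
position: [650.0, 215.2, 248.4]
eef_rot: [0.547, 3.085, 0.006]
contact_force: [0.6, 1.1, 0.9]
grip_width: 85.3
grasp_force: 0.0
```

Run:
```python
from h import *
np.set_printoptions(precision=1,suppress=True)
P=params("wrist"); w=arm.camera("wrist"); s=cv2.resize(arm.camera("scene")[200:310,290:400],None,fx=3.6,fy=3.6,interpolation=cv2.INTER_CUBIC)
c=np.zeros((400,798,3),np.uint8); c[:,:396]=s[:400,:396]; c[:,398:]=w[:,120:520]; cv2.imwrite("pics/c4.png",c)
print(proj(P,(645.5,214.2,108))-[120-398,0],proj(P,(645.5,214.2,8))-[120-398,0])
to(490.6,-263,260)
```

```text
Traceback (most recent call last):
ValueError: could not broadcast input array from shape (396,396,3) into shape (400,396,3)
```

Run:
```python
from h import *
np.set_printoptions(precision=1,suppress=True)
P=params("wrist"); w=arm.camera("wrist"); s=cv2.resize(arm.camera("scene")[200:310,290:400],(396,400),interpolation=cv2.INTER_CUBIC)
c=np.zeros((400,798,3),np.uint8); c[:,:396]=s; c[:,398:]=w[:,120:520]; cv2.imwrite("pics/c4.png",c)
print(proj(P,(645.5,214.2,108))-[120-398,0],proj(P,(645.5,214.2,8))-[120-398,0])
to(490.6,-263,260)
```

```text
[599.4 187.7] [599.8 169. ]
tool shift to (490.6, -263, 260) : [ -17.5 -502.   -18.9] tilt [-0. -0. -1.] yaw_y 69.9 j6 0.56
```

View pics/c4.png

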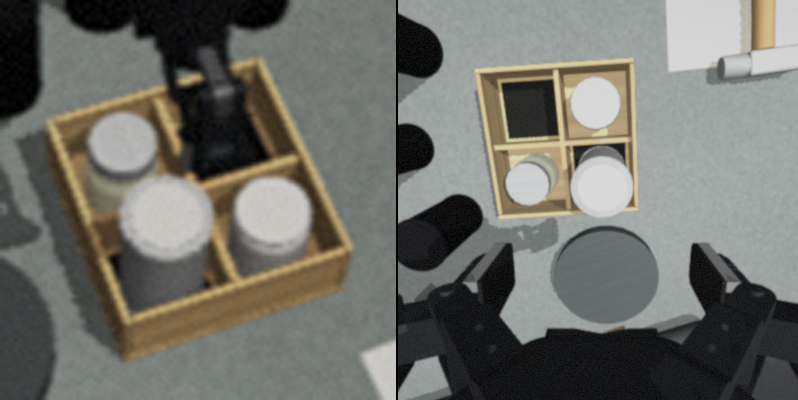

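The tin stands upright in the far cell, with its top at (602,187) in the right panel against (599,188) predicted. Now to the bottle.

Run:
```python
from h import *
np.set_printoptions(precision=1,suppress=True)
P=params("wrist")
C=np.array([ray(P,(u-278,v),60)[:2] for u,v in ((478,70.5),(634,60.5),(637,209),(500,215.5))]);print(C.mean(0),[np.linalg.norm(C[i]-C[i-1]) for i in range(4)],[np.degrees(np.arctan2(*(C[i]-C[i-1])[::-1])) for i in range(4)])
m=[(502,80),(556,77),(559,137),(508,141)]; print("pad",np.mean([ray(P,(u-278,v),8)[:2] for u,v in m],0))
```

```text
[595.2 189.4] [np.float64(152.59472836646387), np.float64(155.35225443082018), np.float64(153.97276604098158), np.float64(155.21891084796252)] [np.float64(162.8396314431098), np.float64(73.22164730481974), np.float64(-17.20884330636469), np.float64(-107.28668058645677)]
pad [546.8 161.6]
```

{"api": "arm_command", "payload": {
  "motion": [
    {"fingers": 0, "xyz": [-1, -15, -3], "dr": [0, 0, 0]},
    {"fingers": 0, "xyz": [-1, -30, -3], "dr": [0, 0, 0]},
    {"fingers": 0, "xyz": [-1, -37, -3], "dr": [0, 0, 0]},
    {"fingers": 0, "xyz": [-1, -37, -3], "dr": [0, 0, 0]},
    {"fingers": 0, "xyz": [-1, -37, -3], "dr": [0, 0, 0]},
    {"fingers": 0, "xyz": [-1, -37, -4], "dr": [0, 0, 0]},
    {"fingers": 0, "xyz": [-1, -37, 0], "dr": [0, 0, 0]},
    {"fingers": 0, "xyz": [-1, -37, 0], "dr": [0, 0, 0]}
  ]
}}

```text
time_s: 10.08
position: [561.2, -40.9, 259.9]
eef_rot: [-0.548, -3.092, 0.001]
contact_force: [0.3, -0.3, -0.4]
grip_width: 85.3
grasp_force: 0.0
```

{"api": "arm_command", "payload": {
  "motion": [
    {"fingers": 0, "xyz": [-1, -37, 0], "dr": [0, 0, 0]},
    {"fingers": 0, "xyz": [-1, -37, 0], "dr": [0, 0, 0]},
    {"fingers": 0, "xyz": [-1, -37, 0], "dr": [0, 0, 0]},
    {"fingers": 0, "xyz": [-2, -37, 0], "dr": [0, 0, 0]},
    {"fingers": 0, "xyz": [-2, -35, 0], "dr": [0, 0, 0]},
    {"fingers": 0, "xyz": [-2, -30, 0], "dr": [0, 0, 0]},
    {"fingers": 0, "xyz": [-1, -22, 0], "dr": [0, 0, 0]},
    {"fingers": 0, "xyz": [0, 0, 0], "dr": [0, 0, 0]}
  ]
}}

```text
time_s: 10.75
position: [489.2, -267.0, 259.4]
eef_rot: [-0.557, -3.09, 0.002]
contact_force: [0.4, -0.1, 0.0]
grip_width: 85.2
grasp_force: 0.0
```

{"api": "arm_command", "payload": {
  "motion": [
    {"fingers": 0, "xyz": [0, 0, 0], "dr": [0, 0, 0]},
    {"fingers": 0, "xyz": [0, 0, 0], "dr": [0, 0, 0]}
  ]
}}

```text
time_s: 10.92
position: [490.9, -262.5, 259.9]
eef_rot: [-0.549, -3.092, -0.002]
contact_force: [-0.1, 1.0, -0.2]
grip_width: 85.7
grasp_force: 0.0
```

Run:
```python
from h import *
np.set_printoptions(precision=1,suppress=True)
P=params("wrist"); w=arm.camera("wrist"); cv2.imwrite("pics/w5.png",w)
print(arm.state()["position"],proj(P,(490.6,-263,147)),proj(P,(490.6,-263,0)))
to(490.6,-263,132)
```

```text
[ 491.3 -262.1  260.1] [322.3 196.4] [322.6 168. ]
tool shift to (490.6, -263, 132) : [  0.2  -1.1 128.1] tilt [-0.  0. -1.] yaw_y 69.9 j6 -0.27
```

View pics/w5.png

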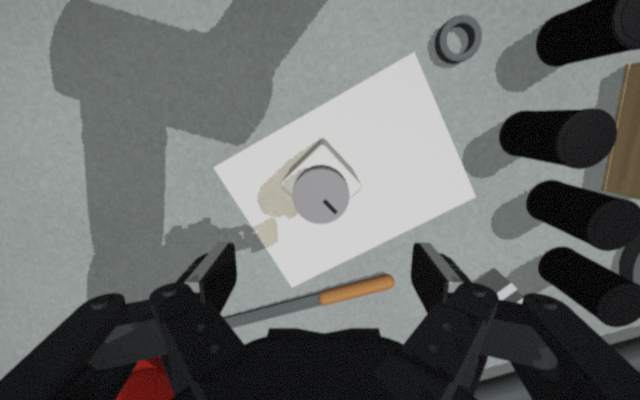

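The cap's top is at (321,195), within 1.5 mm of prediction, and the bottle's upper body corners are at about (321,143), (360,185) and (282,186).

Run:
```python
from h import *
np.set_printoptions(precision=1,suppress=True)
P=params("wrist"); f=lambda q,z:ray(P,q,z)[:2]
a,b,c=[f(q,105) for q in ((321.5,143),(360,185),(282,186))]
for u,v in ((a,b),(a,c)): print(np.degrees(np.arctan2(*(v-u)[::-1])),np.linalg.norm(v-u))
print("ctr body",(b+c)/2, "cap",f((321,195),147), "mark",np.degrees(np.arctan2(*(f((335,212),147)-f((324,200),147))[::-1])))
```

```text
22.71126496382327 57.23458340414892
-63.110393490025906 58.78702617585706
ctr body [ 490.5 -264. ] cap [ 489.4 -263.3] mark 21.28952041445091
```

{"api": "arm_command", "payload": {
  "motion": [
    {"fingers": 0, "xyz": [0.5, -1.5, 20], "dr": [0, 0, 0]},
    {"fingers": 0, "xyz": [0, 0, 25], "dr": [0, 0, 0]},
    {"fingers": 0, "xyz": [0, 0, 25], "dr": [0, 0, 0]},
    {"fingers": 0, "xyz": [0, 0, 25], "dr": [0, 0, 0]},
    {"fingers": 0, "xyz": [0, 0, 18], "dr": [0, 0, 0]},
    {"fingers": 0, "xyz": [0, 0, 10], "dr": [0, 0, 0]},
    {"fingers": 0, "xyz": [0, 0, 3], "dr": [0, 0, 0]},
    {"fingers": 0, "xyz": [0, 0, 0], "dr": [0, 0, 0]}
  ]
}}

```text
time_s: 11.63
position: [490.8, -263.3, 134.3]
eef_rot: [-0.546, -3.093, -0.001]
contact_force: [0.4, -0.9, 0.8]
grip_width: 85.3
grasp_force: 0.0
```

{"api": "arm_command", "payload": {
  "motion": [
    {"fingers": 0, "xyz": [0, 0, 4], "dr": [0, 0, 0]},
    {"fingers": 0, "xyz": [0, 0, 4], "dr": [0, 0, 0]},
    {"fingers": 0, "xyz": [0, 0, 0], "dr": [0, 0, 0]},
    {"fingers": 1, "xyz": [0, 0, 0], "dr": [0, 0, 0]},
    {"fingers": 1, "xyz": [0, 0, 0], "dr": [0, 0, 0]},
    {"fingers": 1, "xyz": [0, 0, 0], "dr": [0, 0, 0]},
    {"fingers": 1, "xyz": [0, 0, 0], "dr": [0, 0, 0]},
    {"fingers": 1, "xyz": [0, 0, 0], "dr": [0, 0, 0]}
  ],
  "squeeze": 60
}}

```text
time_s: 12.3
position: [491.0, -264.5, 127.1]
eef_rot: [0.548, 3.093, -0.001]
contact_force: [0.1, -0.8, 1.9]
grip_width: 48.9
grasp_force: 61.5
```

{"api": "arm_command", "payload": {
  "motion": [
    {"fingers": 1, "xyz": [0, 0, 0], "dr": [0, 0, 0]},
    {"fingers": 1, "xyz": [0, 0, 0], "dr": [0, 0, 0]},
    {"fingers": 1, "xyz": [0, 0, 0], "dr": [0, 0, 0]}
  ]
}}

```text
time_s: 12.55
position: [491.0, -264.5, 126.9]
eef_rot: [0.548, 3.093, -0.001]
contact_force: [-0.2, -0.1, 2.7]
grip_width: 48.8
grasp_force: 61.5
```

{"api": "arm_command", "payload": {
  "motion": [
    {"fingers": 1, "xyz": [0, 0, -4], "dr": [0, 0, 0]},
    {"fingers": 1, "xyz": [0, 0, -10], "dr": [0, 0, 0]},
    {"fingers": 1, "xyz": [0, 0, -20], "dr": [0, 0, 0]},
    {"fingers": 1, "xyz": [0, 0, -28], "dr": [0, 0, 0]},
    {"fingers": 1, "xyz": [0, 0, -30], "dr": [0, 0, 0]},
    {"fingers": 1, "xyz": [0, 0, -28], "dr": [0, 0, 0]},
    {"fingers": 1, "xyz": [0, 0, -20], "dr": [0, 0, 0]},
    {"fingers": 1, "xyz": [0, 0, -10], "dr": [0, 0, 0]}
  ]
}}

```text
time_s: 13.22
position: [491.4, -264.6, 280.0]
eef_rot: [0.547, 3.09, -0.002]
contact_force: [0.3, -1.0, -3.2]
grip_width: 48.4
grasp_force: 63.2
```

{"api": "arm_command", "payload": {
  "motion": [
    {"fingers": 1, "xyz": [0, 0, 0], "dr": [0, 0, 0]},
    {"fingers": 1, "xyz": [0, 0, 0], "dr": [0, 0, 0]}
  ]
}}

```text
time_s: 13.38
position: [490.5, -264.0, 276.1]
eef_rot: [-0.548, -3.093, -0.001]
contact_force: [-0.4, -0.2, -4.1]
grip_width: 48.9
grasp_force: 63.2
```

Run:
```python
from h import *
to(547.5,161.5,275); s=arm.state(); print(s["contact_force"],s["ft_torque"])
```

```text
tool shift to (547.5, 161.5, 275) : [ 92.7 419.2   1.3] tilt [-0.001  0.    -1.   ] yaw_y 69.9 j6 -0.28
[-0.35478498 -0.18593136 -4.06368137] [0.01561747 0.06030582 0.01557624]
```

{"api": "arm_command", "payload": {
  "motion": [
    {"fingers": 1, "xyz": [2, 9, 0], "dr": [0, 0, 0]},
    {"fingers": 1, "xyz": [4, 18, 0], "dr": [0, 0, 0]},
    {"fingers": 1, "xyz": [6, 27, 0], "dr": [0, 0, 0]},
    {"fingers": 1, "xyz": [7, 32, 0], "dr": [0, 0, 0]},
    {"fingers": 1, "xyz": [7, 32, 0], "dr": [0, 0, 0]},
    {"fingers": 1, "xyz": [7, 32, 0], "dr": [0, 0, 0]},
    {"fingers": 1, "xyz": [7, 32, 0], "dr": [0, 0, 0]},
    {"fingers": 1, "xyz": [7, 32, 0], "dr": [0, 0, 0]}
  ]
}}

```text
time_s: 14.05
position: [518.8, -44.6, 274.7]
eef_rot: [-0.547, -3.09, -0.001]
contact_force: [0.5, -0.6, -2.8]
grip_width: 48.5
grasp_force: 63.1
```

{"api": "arm_command", "payload": {
  "motion": [
    {"fingers": 1, "xyz": [7, 32, 0], "dr": [0, 0, 0]},
    {"fingers": 1, "xyz": [7, 32, 0], "dr": [0, 0, 0]},
    {"fingers": 1, "xyz": [7, 32, 0], "dr": [0, 0, 0]},
    {"fingers": 1, "xyz": [7, 32, 0], "dr": [0, 0, 0]},
    {"fingers": 1, "xyz": [7, 32, 0], "dr": [0, 0, 0]},
    {"fingers": 1, "xyz": [5, 24, 0], "dr": [0, 0, 0]},
    {"fingers": 1, "xyz": [3.7, 14, 0], "dr": [0, 0, 0]},
    {"fingers": 1, "xyz": [2, 7, 0], "dr": [0, 0, 0]}
  ]
}}

```text
time_s: 14.72
position: [546.2, 163.8, 274.5]
eef_rot: [-0.543, -3.09, 0.0]
contact_force: [-0.5, -0.3, -4.0]
grip_width: 48.4
grasp_force: 63.2
```

{"api": "arm_command", "payload": {
  "motion": [
    {"fingers": 1, "xyz": [0, 0, 0], "dr": [0, 0, 0.05]},
    {"fingers": 1, "xyz": [0, 0, 0], "dr": [0, 0, 0.1]},
    {"fingers": 1, "xyz": [0, 0, 0], "dr": [0, 0, 0.12]},
    {"fingers": 1, "xyz": [0, 0, 0], "dr": [0, 0, 0.12]},
    {"fingers": 1, "xyz": [0, 0, 0], "dr": [0, 0, 0.12]},
    {"fingers": 1, "xyz": [0, 0, 0], "dr": [0, 0, 0.1]},
    {"fingers": 1, "xyz": [0, 0, 0], "dr": [0, 0, 0.055]},
    {"fingers": 1, "xyz": [0, 0, 0], "dr": [0, 0, 0]}
  ]
}}

```text
time_s: 15.38
position: [546.7, 160.6, 275.2]
eef_rot: [-1.529, -2.742, 0.003]
contact_force: [0.2, 0.5, -3.3]
grip_width: 48.7
grasp_force: 63.2
```

{"api": "arm_command", "payload": {
  "motion": [
    {"fingers": 1, "xyz": [0, 0, 0], "dr": [0, 0, 0]},
    {"fingers": 1, "xyz": [0, 0, 0], "dr": [0, 0, 0]},
    {"fingers": 1, "xyz": [0, 0, 0], "dr": [0, 0, 0]}
  ]
}}

```text
time_s: 15.63
position: [547.4, 161.0, 276.3]
eef_rot: [-1.527, -2.745, 0.001]
contact_force: [0.1, -0.4, -4.2]
grip_width: 48.5
grasp_force: 63.2
```

Run:
```python
from h import *
np.set_printoptions(precision=1,suppress=True)
to(547.5,161.5,275); P=params("wrist"); w=arm.camera("wrist"); s=cv2.resize(arm.camera("scene")[130:300,280:420],(360,437),interpolation=cv2.INTER_CUBIC)
c=np.zeros((437,800,3),np.uint8); c[:,:360]=s; c[:400,362:]=w[:,80:518]; cv2.imwrite("pics/c6.png",c)
e1=np.array([.958,-.286]);e2=np.array([.286,.958])
for a,b in ((-1,-1),(-1,1),(1,1),(1,-1)): print(proj(P,(*(np.array([596,188])+80.5*(a*e1+b*e2)),60))+[282,0])
```

```text
tool shift to (547.5, 161.5, 275) : [0.4 0.3 1.3] tilt [-0. -0. -1.] yaw_y 31.8 j6 1.17
[557.5 170.6]
[661.5  75.8]
[744.  181.6]
[642.5 260.8]
```

View pics/c6.png

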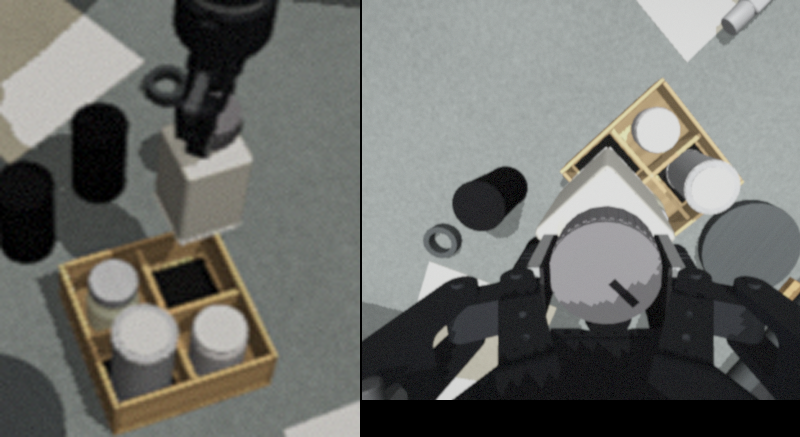

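Left panel: bottle hangs square above the near-right cell at (183,280). Right panel: crate corners (564,171), (662,80) and (742,183) are within a few pixels of prediction. Lowering in.

{"api": "arm_command", "payload": {
  "motion": [
    {"fingers": 1, "xyz": [0.4, 0.3, 10], "dr": [0, 0, 0]},
    {"fingers": 1, "xyz": [0, 0, 20], "dr": [0, 0, 0]},
    {"fingers": 1, "xyz": [0, 0, 20], "dr": [0, 0, 0]},
    {"fingers": 1, "xyz": [0, 0, 20], "dr": [0, 0, 0]},
    {"fingers": 1, "xyz": [0, 0, 12], "dr": [0, 0, 0]},
    {"fingers": 1, "xyz": [0, 0, 6], "dr": [0, 0, 0]},
    {"fingers": 1, "xyz": [0, 0, 6], "dr": [0, 0, 0]},
    {"fingers": 1, "xyz": [0, 0, 0], "dr": [0, 0, 0]}
  ]
}}

```text
time_s: 16.4
position: [547.2, 161.5, 181.6]
eef_rot: [-1.527, -2.744, 0.002]
contact_force: [0.2, 0.2, -2.9]
grip_width: 48.9
grasp_force: 63.2
```

{"api": "arm_command", "payload": {
  "motion": [
    {"fingers": 1, "xyz": [0, 0, 4], "dr": [0, 0, 0]},
    {"fingers": 1, "xyz": [0, 0, 4], "dr": [0, 0, 0]},
    {"fingers": 1, "xyz": [0, 0, 4], "dr": [0, 0, 0]},
    {"fingers": 1, "xyz": [0, 0, 0], "dr": [0, 0, 0]}
  ]
}}

```text
time_s: 16.73
position: [547.5, 161.6, 170.2]
eef_rot: [-1.528, -2.745, 0.001]
contact_force: [-0.7, 0.2, -3.7]
grip_width: 48.7
grasp_force: 63.1
```

{"api": "arm_command", "payload": {
  "motion": [
    {"fingers": 1, "xyz": [0, 0, 5], "dr": [0, 0, 0]},
    {"fingers": 1, "xyz": [0, 0, 6], "dr": [0, 0, 0]},
    {"fingers": 1, "xyz": [0, 0, 6], "dr": [0, 0, 0]},
    {"fingers": 1, "xyz": [0, 0, 5], "dr": [0, 0, 0]},
    {"fingers": 1, "xyz": [0, 0, 0], "dr": [0, 0, 0]}
  ]
}}

```text
time_s: 17.15
position: [546.8, 161.4, 147.1]
eef_rot: [-1.527, -2.743, 0.002]
contact_force: [-0.3, 0.4, -3.9]
grip_width: 48.7
grasp_force: 63.1
```

Run:
```python
from h import *
to(547.5,161.5,137); s=arm.state(); print(s["contact_force"],s["ft_torque"])
```

```text
tool shift to (547.5, 161.5, 137) : [-0.3  0.7 10.1] tilt [-0.002 -0.    -1.   ] yaw_y 31.8 j6 1.17
[-0.27008158  0.38953619 -3.90679516] [ 0.09925379 -0.00818736 -0.00804302]
```

{"api": "arm_command", "payload": {
  "motion": [
    {"fingers": 1, "xyz": [0, 0, 4], "dr": [0, 0, 0]},
    {"fingers": 1, "xyz": [0, 0, 4], "dr": [0, 0, 0]},
    {"fingers": 1, "xyz": [0, 0, 2], "dr": [0, 0, 0]},
    {"fingers": 1, "xyz": [0, 0, 0], "dr": [0, 0, 0]}
  ]
}}

```text
time_s: 17.48
position: [547.4, 161.6, 138.1]
eef_rot: [-1.528, -2.744, 0.001]
contact_force: [-0.2, -0.6, -3.9]
grip_width: 48.7
grasp_force: 63.2
```

{"api": "arm_command", "payload": {
  "motion": [
    {"fingers": 1, "xyz": [0, 0, 1], "dr": [0, 0, 0]},
    {"fingers": 1, "xyz": [0, 0, 0], "dr": [0, 0, 0]}
  ]
}}

```text
time_s: 17.65
position: [547.8, 161.6, 137.7]
eef_rot: [1.528, 2.745, 0.0]
contact_force: [-0.7, 0.0, -3.5]
grip_width: 48.6
grasp_force: 63.2
```

{"api": "arm_command", "payload": {
  "motion": [
    {"fingers": 1, "xyz": [0, 0, 1], "dr": [0, 0, 0]},
    {"fingers": 1, "xyz": [0, 0, 0], "dr": [0, 0, 0]}
  ]
}}

```text
time_s: 17.82
position: [547.8, 161.6, 136.7]
eef_rot: [1.528, 2.745, 0.0]
contact_force: [-0.5, -1.2, -3.9]
grip_width: 48.7
grasp_force: 63.2
```

{"api": "arm_command", "payload": {
  "motion": [
    {"fingers": 1, "xyz": [0, 0, 1], "dr": [0, 0, 0]},
    {"fingers": 1, "xyz": [0, 0, 0], "dr": [0, 0, 0]}
  ]
}}

```text
time_s: 17.98
position: [548.1, 161.7, 135.9]
eef_rot: [1.528, 2.744, 0.001]
contact_force: [0.1, 0.0, -2.4]
grip_width: 48.7
grasp_force: 63.3
```

{"api": "arm_command", "payload": {
  "motion": [
    {"fingers": 1, "xyz": [0, 0, 1], "dr": [0, 0, 0]},
    {"fingers": 1, "xyz": [0, 0, 0], "dr": [0, 0, 0]},
    {"fingers": 1, "xyz": [0, 0, 0], "dr": [0, 0, 0]}
  ]
}}

```text
time_s: 18.23
position: [548.3, 161.7, 135.3]
eef_rot: [1.527, 2.744, 0.001]
contact_force: [0.5, -0.2, 1.3]
grip_width: 48.7
grasp_force: 63.6
```

{"api": "arm_command", "payload": {
  "motion": [
    {"fingers": 1, "xyz": [0, 0, 1], "dr": [0, 0, 0]},
    {"fingers": 1, "xyz": [0, 0, 0], "dr": [0, 0, 0]},
    {"fingers": 1, "xyz": [0, 0, 0], "dr": [0, 0, 0]}
  ]
}}

```text
time_s: 18.48
position: [548.2, 161.7, 134.1]
eef_rot: [1.527, 2.744, 0.001]
contact_force: [0.2, 0.7, 3.7]
grip_width: 48.5
grasp_force: 63.8
```

{"api": "arm_command", "payload": {
  "motion": [
    {"fingers": 1, "xyz": [0, 0, 1], "dr": [0, 0, 0]},
    {"fingers": 1, "xyz": [0, 0, 0], "dr": [0, 0, 0]},
    {"fingers": 1, "xyz": [0, 0, 0], "dr": [0, 0, 0]}
  ]
}}

```text
time_s: 18.73
position: [548.2, 161.7, 133.1]
eef_rot: [1.527, 2.744, 0.001]
contact_force: [0.7, 0.5, 4.5]
grip_width: 48.6
grasp_force: 64.0
```

{"api": "arm_command", "payload": {
  "motion": [
    {"fingers": 1, "xyz": [0, 0, 1], "dr": [0, 0, 0]},
    {"fingers": 1, "xyz": [0, 0, 1], "dr": [0, 0, 0]},
    {"fingers": 1, "xyz": [0, 0, 0.5], "dr": [0, 0, 0]},
    {"fingers": 1, "xyz": [0, 0, 0], "dr": [0, 0, 0]},
    {"fingers": 1, "xyz": [0, 0, 0], "dr": [0, 0, 0]}
  ]
}}

```text
time_s: 19.15
position: [548.3, 161.7, 130.9]
eef_rot: [1.527, 2.744, 0.001]
contact_force: [-0.1, -0.5, 7.5]
grip_width: 48.7
grasp_force: 64.3
```

{"api": "arm_command", "payload": {
  "motion": [
    {"fingers": 1, "xyz": [0, 0, 0], "dr": [0, 0, 0]},
    {"fingers": 1, "xyz": [0, 0, 0], "dr": [0, 0, 0]}
  ]
}}

```text
time_s: 19.32
position: [548.3, 161.7, 131.0]
eef_rot: [1.527, 2.744, 0.001]
contact_force: [-0.0, -0.0, 8.4]
grip_width: 48.8
grasp_force: 64.3
```

{"api": "arm_command", "payload": {
  "motion": [
    {"fingers": 1, "xyz": [0, 0, 0.7], "dr": [0, 0, 0]},
    {"fingers": 1, "xyz": [0, 0, 0], "dr": [0, 0, 0]},
    {"fingers": 1, "xyz": [0, 0, 0], "dr": [0, 0, -0.05]},
    {"fingers": 1, "xyz": [0, 0, 0], "dr": [0, 0, -0.06]},
    {"fingers": 1, "xyz": [0, 0, 0], "dr": [0, 0, -0.06]},
    {"fingers": 1, "xyz": [0, 0, 0], "dr": [0, 0, -0.06]},
    {"fingers": 1, "xyz": [0, 0, 0], "dr": [0, 0, -0.06]},
    {"fingers": 1, "xyz": [0, 0, 0], "dr": [0, 0, 0]}
  ]
}}

```text
time_s: 19.98
position: [548.4, 161.7, 130.4]
eef_rot: [1.112, 2.937, 0.001]
contact_force: [-0.4, 0.1, 8.8]
grip_width: 48.7
grasp_force: 64.3
```

Run:
```python
from h import *
to(548.3,161.7,130.3); s=arm.state(); print(s["contact_force"],s["ft_torque"])
```

```text
tool shift to (548.3, 161.7, 130.3) : [ 0.1 -0.1  0.1] tilt [ 0.002  0.    -1.   ] yaw_y 48.5 j6 0.88
[-0.35768864  0.14931803  8.78215575] [-0.05785812  0.08424422 -0.03670351]
```

{"api": "arm_command", "payload": {
  "motion": [
    {"fingers": 1, "xyz": [0, 0, 0], "dr": [0, 0, -0.06]},
    {"fingers": 1, "xyz": [0, 0, 0], "dr": [0, 0, -0.08]},
    {"fingers": 1, "xyz": [0, 0, 0], "dr": [0, 0, -0.08]},
    {"fingers": 1, "xyz": [0, 0, 0], "dr": [0, 0, -0.08]},
    {"fingers": 1, "xyz": [0, 0, 0], "dr": [0, 0, -0.08]},
    {"fingers": 1, "xyz": [0, 0, 0], "dr": [0, 0, -0.05]},
    {"fingers": 1, "xyz": [0, 0, 0], "dr": [0, 0, 0]}
  ]
}}

```text
time_s: 20.57
position: [548.4, 161.7, 130.4]
eef_rot: [0.46, 3.106, 0.001]
contact_force: [0.1, -1.3, 8.1]
grip_width: 49.0
grasp_force: 64.3
```

Run:
```python
from h import *
to(548.3,161.7,130.3); s=arm.state(); print(s["contact_force"],s["ft_torque"])
```

```text
tool shift to (548.3, 161.7, 130.3) : [ 0.1 -0.1  0.1] tilt [ 0.002  0.    -1.   ] yaw_y 73.2 j6 0.45
[ 0.06446219 -1.34127497  8.14444899] [-0.11012416  0.11813721  0.00594886]
```

{"api": "arm_command", "payload": {
  "motion": [
    {"fingers": 1, "xyz": [0, 0, 0], "dr": [0, 0, -0.06]},
    {"fingers": 1, "xyz": [0, 0, 0], "dr": [0, 0, -0.08]},
    {"fingers": 1, "xyz": [0, 0, 0], "dr": [0, 0, -0.08]},
    {"fingers": 1, "xyz": [0, 0, 0], "dr": [0, 0, -0.08]},
    {"fingers": 1, "xyz": [0, 0, 0], "dr": [0, 0, -0.06]},
    {"fingers": 1, "xyz": [0, 0, 0], "dr": [0, 0, 0]},
    {"fingers": 1, "xyz": [0, 0, 0], "dr": [0, 0, 0]}
  ]
}}

```text
time_s: 21.15
position: [548.5, 161.6, 130.4]
eef_rot: [-0.101, 3.138, 0.0]
contact_force: [-0.8, -1.0, 8.5]
grip_width: 48.5
grasp_force: 64.3
```

Run:
```python
from h import *
to(548.3,161.7,130.3); s=arm.state(); print(s["contact_force"],s["ft_torque"])
P=params("wrist"); w=arm.camera("wrist"); cv2.imwrite("pics/w7.png",w)
t=arm.camera("top"); cv2.imwrite("pics/t7.png",t)
# mark direction on the cap top, from the wrist camera (dark pixels inside the cap's disc)
zc=148; ctr=proj(P,(548.3,161.7,zc)); g=w.max(2); yy,xx=np.mgrid[:400,:640]
r=np.hypot(xx-ctr[0],yy-ctr[1]); print(ctr)
W=lambda q:ray(P,q,zc)[:2]-[548.3,161.7]
m=np.array([W(q) for q in np.argwhere((r<70)&(g<45))[:,::-1]]); k=np.hypot(*m.T)<21; m=m[k]
print(len(m),m.mean(0) if len(m) else 0, cv2.fitLine(m.astype(np.float32),2,0,.01,.01).ravel() if len(m)>5 else 0)
```

```text
tool shift to (548.3, 161.7, 130.3) : [0.2 0.1 0.1] tilt [ 0.002  0.    -1.   ] yaw_y 93.7 j6 0.09
[-0.84738136 -0.97161048  8.49850329] [-0.08025363  0.0230006   0.01367451]
[322.91351665 273.14533914]
198 [9.49032814 9.03823045] [0.68112576 0.7321664  9.490328   9.038231  ]
```

The cap's mark now lies at about 45°, which is 62° from where it was, so the cap turned with the gripper. Lifting.

{"api": "arm_command", "payload": {
  "motion": [
    {"fingers": 1, "xyz": [0, 0, -3], "dr": [0, 0, 0]},
    {"fingers": 1, "xyz": [0, 0, -3], "dr": [0, 0, 0]},
    {"fingers": 1, "xyz": [0, 0, -3], "dr": [0, 0, 0]},
    {"fingers": 1, "xyz": [0, 0, 0], "dr": [0, 0, 0]},
    {"fingers": 1, "xyz": [0, 0, 0], "dr": [0, 0, 0]}
  ]
}}

```text
time_s: 21.67
position: [547.6, 161.5, 138.1]
eef_rot: [0.101, -3.139, 0.0]
contact_force: [0.7, 0.6, 0.0]
grip_width: 49.0
grasp_force: 63.5
```

Force is zero above the closed height, so the cap is free. Raising it to 80 mm.

{"api": "arm_command", "payload": {
  "motion": [
    {"fingers": 1, "xyz": [0, 0, -5], "dr": [0, 0, 0]},
    {"fingers": 1, "xyz": [0, 0, -8], "dr": [0, 0, 0]},
    {"fingers": 1, "xyz": [0, 0, -12], "dr": [0, 0, 0]},
    {"fingers": 1, "xyz": [0, 0, -15], "dr": [0, 0, 0]},
    {"fingers": 1, "xyz": [0, 0, -15], "dr": [0, 0, 0]},
    {"fingers": 1, "xyz": [0, 0, -13], "dr": [0, 0, 0]},
    {"fingers": 1, "xyz": [0, 0, -8], "dr": [0, 0, 0]},
    {"fingers": 1, "xyz": [0, 0, -2], "dr": [0, 0, 0]}
  ]
}}

```text
time_s: 22.33
position: [548.5, 161.7, 218.4]
eef_rot: [-0.101, 3.137, 0.0]
contact_force: [-0.0, 0.2, -0.4]
grip_width: 48.7
grasp_force: 63.5
```

{"api": "arm_command", "payload": {
  "motion": [
    {"fingers": 1, "xyz": [0, 0, 0], "dr": [0, 0, 0]},
    {"fingers": 1, "xyz": [0, 0, 0], "dr": [0, 0, 0]},
    {"fingers": 1, "xyz": [0, 0, 0], "dr": [0, 0, 0]},
    {"fingers": 1, "xyz": [0, 0, 0], "dr": [0, 0, 0]},
    {"fingers": 1, "xyz": [0, 0, 0], "dr": [0, 0, 0]},
    {"fingers": 1, "xyz": [0, 0, 0], "dr": [0, 0, 0]}
  ]
}}

```text
time_s: 22.83
position: [547.5, 161.6, 216.0]
eef_rot: [0.101, -3.139, 0.0]
contact_force: [0.3, 0.9, 0.1]
grip_width: 48.7
grasp_force: 63.5
```

Run:
```python
from h import *
np.set_printoptions(precision=1,suppress=True)
s=arm.state(); print(s["position"],s["contact_force"],s["grasp_force"],s["grip_width"],s["qvel"])
# is the bottle still in its cell: white blob around its shoulder in the scene view
P=params("scene"); t=arm.camera("scene").astype(int); P2=params("wrist")
for n,(q) in {"shoulder":(570,180,113),"shoulder2":(570,150,113),"side":(560,189,90),"tin":(646,214,108)}.items():
    u,v=proj(P,q).round().astype(int); print(n,(u,v),t[v-1:v+2,u-1:u+2].mean((0,1)))
```

```text
[547.5 161.6 216. ] [0.3 0.9 0.1] 63.52835929021239 48.68564992905809 [ 0. -0.  0.  0.  0.  0.]
shoulder (np.int64(353), np.int64(230)) [188.6 192.6 194.6]
shoulder2 (np.int64(345), np.int64(222)) [142.9 154.4 157.8]
side (np.int64(358), np.int64(236)) [114.2 123.4 127.1]
tin (np.int64(336), np.int64(258)) [187.7 191.8 193.8]
```

The bottle's white shoulder and the tin's top are where they should be. The gripper holds only the cap (no weight felt, width 48.7 mm, 63 N) and the arm is at rest, so I hand the job in.

```bash
python3 -c "
from cell import arm
print(arm.job_done())"
```

```text
the job is handed in; nothing more can be done
None
```

I handed the job in at about 23 s: tin and bottle are standing in the two cells and the uncapped cap is held about 80 mm above the neck, but no verdict came back.

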